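# Put the mixing pots and the wax jar back in their places

## Robot

A 7-joint arm with a two-finger parallel gripper is mounted at the origin on the work surface. World frame = base frame: x ahead of the robot, y to its left, z up, the work surface at z = 0. Lengths are in m, angles in rad, forces in N, time in s.
With the tool pointing down it reaches from about 0.4 to 0.875 m from the base axis. Payload 19.3 kg.
Tool frame: the origin (TCP) lies at the very end of the fingers, on their centre line; the grasp point (between the pads) lies 19 mm behind it; z points along the fingers, y is the line along which they close (so a half turn about z gives the same grasp; the last joint's range is limited). The gripper opens to 85 mm and grips with 20 to 120 N. Pads are 22 mm wide; open, the fingers measure 114 mm over their backs; the gripper's body (76 mm by 85 mm) begins 54 mm behind the grasp point. The pads swing forward as they close: fully open they stand 13 mm farther back than shut.
Start: joints at [-1.302, 0.521, -0.036, 1.599, 0.021, 1.021, -0.113], TCP at [0.208, 0.589, 0.231] pointing down, gripper open.
Joint ranges: [-2.91, 2.91], [-0.3, 2.13], [-1.5, 1.42], [0.17, 2.43], [-1.26, 4.41], [0.16, 1.93], [-2.52, 2.52]. Speed limits (rad/s): [1.89, 1.89, 2.39, 2.39, 3.01, 3.01, 3.01].

## Interface

Orientations are given as [roll, pitch, yaw] about the fixed x, y, z axes, in that order (R = Rz(yaw) Ry(pitch) Rx(roll)).
In Python, from workcell import observe, grab_frame, job_done gives the robot as it stands.
- The arm moves only by the tool move_arm, never from a script. Its argument "plan" is a list that holds one entry, the list of rows, each a list of 7 numbers: the shift along the tool's x, y, z each as a share of 0.02 m, from -1 to 1, then the turn, a rotation vector about the tool's x, y, z each as a share of 6 degrees, from -1 to 1, then the opening, from -1 (shut) to 1 (fully open). A call has exactly 10 rows; each row shifts and turns the commanded pose from where the row before left it, along the tool's axes as they then stand; what a row does not reach is not made up. A row lasts 1/10 s, in which the tool goes at most 50 mm and 8.59 degrees, less where a joint would pass 70% of its speed; a pose out of reach is approached as far as the arm can. A call with a number of a shift or a turn outside -1 to 1 is refused whole. A call with a gripper value outside its range is refused whole. The fingers move at their own pace and stop on an object; "grip_force" is the grip in N (left out, the last holds). Time passes only in rows, so rows that do not move let the fingers close, or fill a call up. It gives the time, the measured TCP pose, the force, the opening and the grip force at its end, in the units of the state.
- observe(): the state, without advancing time (a new reading comes with each control period).
- grab_frame(name): name is "scene" or "top"; returns a dict with "color" (384x512x3 uint8, red, green, blue), "intrinsics" (3x3 intrinsics, pixels), "position" and "orientation" of the camera in the world. Camera axes: x right, y down, z forward; pixel columns grow to the right and rows downward; lengths in m; the calibration is good to about 2 mm. A picture is of the moment at which its call begins. There is no depth.
- job_done(): hands the job in; it is judged then, once.
The state is a dict: "clock": time; "qpos": joint angles; "qd": joint speeds; "joint_efforts": joint torques, N m; "position": TCP position; "tool_rot": TCP orientation; "force": force on the tool from outside, world axes, zero at the start; "moment": the same for the moment, N m; "grip_width": finger opening in m; "finger_force": force on a finger pad.
Only numpy, scipy, OpenCV 4.12 (cv2) and the standard library are available. Lean on these libraries where they do the work, as an engineer would, in place of code of your own. Each camera call takes 0.05 s, during which the arm holds its last target. There are 200 camera calls.

## Task

The wax jar and the metal mixing pots have ended up in each other's places: swap them, so that the jar stands upright near the middle of the square board and every pot on the bench is nested in one upright stack, each seated inside the next wider one, with the widest pot at the bottom standing near the middle of the round cork mat and the narrowest on top. The narrowest pot, now sitting inside the widest, has to come out first; leave the tools and other things on the bench where they are.

Things in the scene. Friction and masses are not known exactly. Their poses are not given: they have to be found in the camera images.
- pot1: the widest of the graded plain aluminium mixing pots, an open tapering cup 68 mm across outside at the rim and 58 mm across at the foot, 60 mm tall, wall 3 mm, with a solid bottom 24 mm thick (so a narrower pot set inside it sits 24 mm higher than it); origin: centre of the underside, z up along its axis; at the start it stands on the square board
- pot2: the second widest of the graded plain aluminium mixing pots, an open tapering cup 60 mm across outside at the rim and 50 mm across at the foot, 60 mm tall, wall 3 mm, with a solid bottom 24 mm thick (so a narrower pot set inside it sits 24 mm higher than it); origin: centre of the underside, z up along its axis; stands loose on the bench, may be absent
- pot3: the middle-sized of the graded plain aluminium mixing pots, an open tapering cup 52 mm across outside at the rim and 42 mm across at the foot, 60 mm tall, wall 3 mm, with a solid bottom 24 mm thick (so a narrower pot set inside it sits 24 mm higher than it); origin: centre of the underside, z up along its axis; stands loose on the bench, may be absent
- pot4: the fourth widest of the graded plain aluminium mixing pots, an open tapering cup 44 mm across outside at the rim and 34 mm across at the foot, 60 mm tall, wall 3 mm, with a solid bottom 24 mm thick (so a narrower pot set inside it sits 24 mm higher than it); origin: centre of the underside, z up along its axis; stands loose on the bench, may be absent
- pot5: the narrowest of the graded plain aluminium mixing pots, an open tapering cup 36 mm across outside at the rim and 26 mm across at the foot, 60 mm tall, wall 3 mm, with a solid bottom 24 mm thick (so a narrower pot set inside it sits 24 mm higher than it); origin: centre of the underside, z up along its axis; at the start it sits inside the widest pot
- jar: closed squat amber wax jar with a steel cap, 66 mm across, 60 mm tall, 0.3 kg; origin: centre of the underside, z up; at the start it stands on the cork mat
- cork_mat: round cork mat, fixed, 150 mm across, 5 mm thick; origin: centre of the underside, z up
- board: square plywood board, fixed, 130 x 130 mm, 15 mm thick; origin: centre of the underside, z up, sides along its x and y
- tin: bystander: low steel tin, 44 mm across, 30 mm tall; origin: centre of the underside
- sander: bystander: cork sanding block, 75 (x) x 45 (y) x 26 mm tall; origin: centre of the underside
- knife: bystander: flat filling knife 200 mm long lying along its x, under 30 mm tall
- brush: bystander: brush 200 mm long lying along its x, under 40 mm tall
- spindle: bystander: dark turned table-leg piece lying along its x, 260 mm long, 36 mm tall; origin: middle of the underside
- glue: bystander: white glue bottle, 56 mm across, 140 mm tall; origin: centre of the underside
There are look-alikes about, which are no part of the job. What is shaped like the jar but pink or purple is not meant.

How it is judged:
By the outcome, as a careful person would: the job done as asked, in the order asked, and still so for the second after the job is handed in, with the robot touching nothing.
Of pot2, pot3, pot4 only 1 to 3 are there at a start; the rules pass over those that are not, and their reading is None.
At some moment in a run one of jar, pot2, pot3 may be knocked a few centimetres aside while the robot is not near it.
It also fails if it takes over 210 s, if anything falls off the work surface, if the arm or the gripper's body presses on something with over 40 N, if the wrist force passes 120 N, or if a joint passes its speed limit or range.

## Working session

There is one attempt and no reset: what is moved stays moved. The work goes in short steps, Python scripts to look and compute and a tool call to move; the robot and the scene stay as the last step left them, time stands still between calls to the robot, and variables do not carry over. Pictures are saved under pics/ and viewed, at most 16 in all, crops included, and the job is handed in when it is done.

Besides the shell and the picture viewer there is one more tool, called as name(argument=value, ...) on one line, values as JSON. move_arm: Moves the arm, as the interface text tells. Shift numbers are shares of 0.02 m and turn numbers shares of 6 degrees, none past 1 either way. Its arguments: {"type":"object","properties":{"plan":{"type":"array"},"grip_force":{"type":"number"}},"required":["plan"]}

```bash
mkdir -p pics
cat > h.py <<'E'
import numpy as np,cv2
from scipy.spatial.transform import Rotation as R
from workcell import observe,grab_frame,job_done
def rot(o):
    o=np.array(o,float)
    if o.shape==(3,3): return o
    return R.from_euler('xyz',o).as_matrix() if o.size==3 else R.from_quat(o).as_matrix()
def save(f,n): cv2.imwrite('pics/'+n,cv2.cvtColor(f['color'],cv2.COLOR_RGB2BGR))
def ray(f,u,v):
    d=rot(f['orientation'])@np.linalg.inv(f['intrinsics'])@np.array([u,v,1.]); return np.array(f['position']),d/np.linalg.norm(d)
def onz(f,u,v,z):
    p,d=ray(f,u,v); return p+d*(z-p[2])/d[2]
def proj(f,P):
    c=rot(f['orientation']).T@(np.array(P,float)-f['position']); q=np.array(f['intrinsics'])@c; return q[:2]/q[2]
def two(r1,r2):
    (p,d),(q,e)=r1,r2; A=np.array([d,-e]).T; s=np.linalg.lstsq(A,q-p,rcond=None)[0]; a=p+d*s[0];b=q+e*s[1]; return (a+b)/2,np.linalg.norm(a-b)
E
python3 - <<'E'
from h import *
import pickle
for n in('top','scene'):
    f=grab_frame(n); save(f,n+'0.png'); pickle.dump(f,open(n+'0.pkl','wb')); print(n,f['position'],f['orientation'],np.array(f['intrinsics']).tolist())
print(observe())
E
```

```text
top [0.41661306 0.0337216  0.96391233] [-2.99367827  0.01273847 -1.55874368] [[371.7713194050717, 0.0, 254.28778793103874], [0.0, 371.7713194050717, 197.15468322064413], [0.0, 0.0, 1.0]]
scene [ 1.47555274 -0.01833095  0.74949621] [-2.20410557 -0.0214726   1.5267996 ] [[472.32032259785404, 0.0, 256.8372098013889], [0.0, 472.32032259785404, 194.55029039468107], [0.0, 0.0, 1.0]]
{'clock': 0.1, 'qpos': array([-1.30223168,  0.52196616, -0.03631102,  1.59996178,  0.02121   ,
        1.02109521, -0.11278237]), 'qd': array([-5.54050818e-04, -1.32408122e-03,  1.84707799e-04, -1.11178279e-03,
       -1.10887757e-03, -1.62903247e-03,  1.12260075e-05]), 'joint_efforts': array([ 4.57809510e-03, -9.28482628e+01,  1.98494196e+00, -3.70534301e+01,
        1.82867248e-02,  5.33145139e-03,  5.83822884e-05]), 'position': array([0.20764298, 0.58917161, 0.23077229]), 'tool_rot': array([-3.14055123e+00,  9.00162223e-05,  2.80282590e+00]), 'force': array([-0.08655252, -0.52743039,  0.73797454]), 'moment': array([-0.0038787 , -0.03656823,  0.01329722]), 'finger_force': 0.0, 'grip_width': 0.08521470895215773}
```

View pics/top0.png

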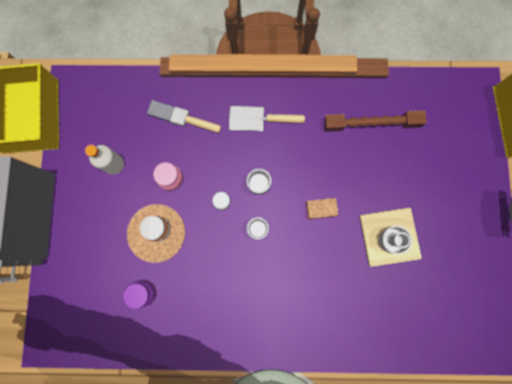

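View pics/scene0.png

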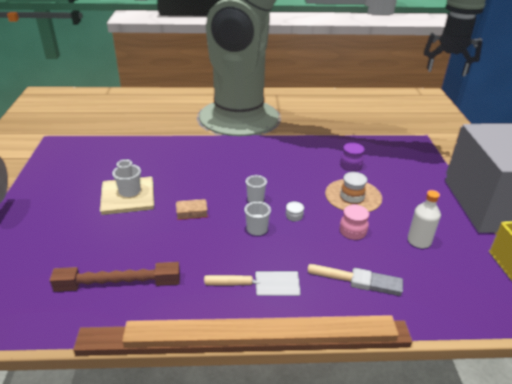

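The top view shows the amber jar with its steel cap at (152,229) on the mat. The look-alikes are pink at (167,176) and purple at (137,295). There are two loose pots at (259,181) and (258,229), with the tin at (221,200) as a possible pot look-alike. Pot1 and pot5 are on the board at (396,239).

In the scene view the same things are: jar (354,187), pots (258,218) and (256,189), tin (295,211), board pots (127,180).

Next I'll take one close crop and some measurements.

```bash
cat > m.py <<'E'
from h import *
import pickle,sys
def blobs(f,amin=60):
    hsv=cv2.cvtColor(f['color'],cv2.COLOR_RGB2HSV)
    m=((hsv[...,1]<70)&(hsv[...,2]>60)).astype(np.uint8)*255
    m=cv2.morphologyEx(m,cv2.MORPH_CLOSE,np.ones((3,3)))
    cs,_=cv2.findContours(m,cv2.RETR_EXTERNAL,cv2.CHAIN_APPROX_NONE)
    return [c for c in cs if amin<cv2.contourArea(c)<4000]
if __name__=='__main__':
    for n in('top','scene'):
        f=pickle.load(open(n+'0.pkl','rb'))
        for c in blobs(f):
            x,y,w,h=cv2.boundingRect(c)
            print(n,(x,y,w,h),cv2.contourArea(c),'rim-plane ctr',onz(f,x+w/2-.5,y+h/2-.5,.06).round(3))
    t=pickle.load(open('top0.pkl','rb'))['color']; s=pickle.load(open('scene0.pkl','rb'))['color']
    cr=[t[150:250,120:280],t[190:290,330:490],s[150:250,230:390],s[140:240,60:220]]
    cr=[cv2.resize(c,(400,250),interpolation=cv2.INTER_CUBIC) for c in cr]
    im=np.vstack([np.hstack(cr[:2]),np.hstack(cr[2:])]); cv2.imwrite('pics/crop1.png',im[...,::-1])
E
python3 m.py
```

```text
top (231, 369, 105, 15) 806.5 rim-plane ctr [ 0.137 -0.024  0.06 ]
top (246, 217, 24, 23) 393.0 rim-plane ctr [0.476 0.038 0.06 ]
top (139, 215, 31, 26) 572.5 rim-plane ctr [0.474 0.29  0.06 ]
top (359, 207, 63, 60) 1686.5 rim-plane ctr [ 0.459 -0.281  0.06 ]
top (212, 191, 19, 19) 255.5 rim-plane ctr [0.543 0.129 0.06 ]
top (246, 168, 26, 26) 506.0 rim-plane ctr [0.593 0.037 0.06 ]
top (153, 162, 24, 23) 384.5 rim-plane ctr [0.61  0.271 0.06 ]
top (89, 145, 35, 29) 605.0 rim-plane ctr [0.644 0.42  0.06 ]
top (229, 105, 77, 27) 854.0 rim-plane ctr [0.755 0.017 0.06 ]
top (147, 100, 74, 33) 595.0 rim-plane ctr [0.758 0.23  0.06 ]
top (239, 0, 61, 18) 773.5 rim-plane ctr [1.059 0.014 0.06 ]
scene (204, 271, 97, 25) 1232.5 rim-plane ctr [0.831 0.015 0.06 ]
scene (307, 264, 96, 31) 1311.0 rim-plane ctr [0.825 0.22  0.06 ]
scene (286, 201, 19, 20) 281.5 rim-plane ctr [0.603 0.125 0.06 ]
scene (408, 200, 33, 49) 1067.0 rim-plane ctr [0.658 0.418 0.06 ]
scene (340, 190, 31, 30) 418.5 rim-plane ctr [0.582 0.273 0.06 ]
scene (244, 175, 27, 61) 1146.5 rim-plane ctr [0.58  0.036 0.06 ]
scene (325, 171, 57, 32) 339.0 rim-plane ctr [0.507 0.284 0.06 ]
scene (99, 159, 56, 56) 2179.0 rim-plane ctr [ 0.499 -0.287  0.06 ]
scene (0, 158, 24, 44) 206.0 rim-plane ctr [ 0.464 -0.58   0.06 ]
scene (0, 11, 71, 12) 402.0 rim-plane ctr [-0.951 -0.985  0.06 ]
scene (447, 0, 38, 10) 269.0 rim-plane ctr [-1.261  1.299  0.06 ]
```

View pics/crop1.png

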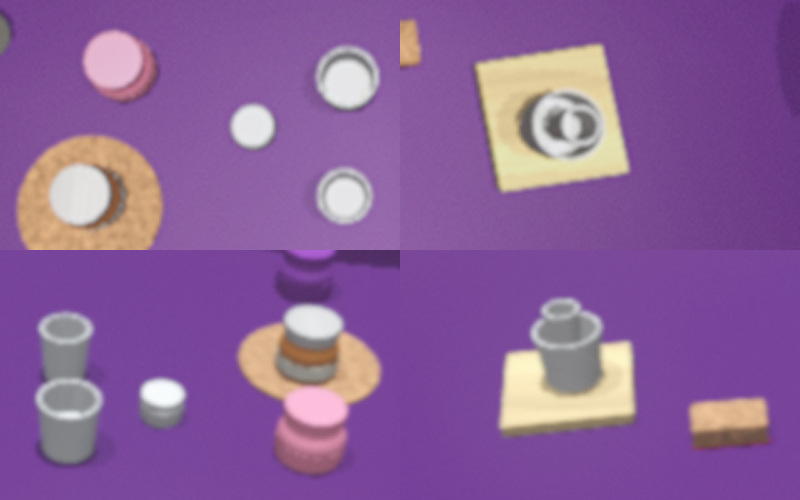

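The crop confirms the choice: the amber, steel-capped jar is the one on the mat. Both loose pots are open cups, and the tin is closed. Pot5 leans off-centre inside pot1. Now I'll triangulate the points.

Run:
```python
from m import *
t=pickle.load(open('top0.pkl','rb'));s=pickle.load(open('scene0.pkl','rb'))
T=lambda a,x,y:((a[0]+(x+.5)/2.5-.5),(a[1]+(y+.5)/2.5-.5))
P={'pot2':(T((120,150),347,78),T((230,150),70,151.5),.06,),'pot3':(T((120,150),344,195),T((230,150),66,78),.06),
'jar':(T((120,150),81,195),T((230,150),313,73),.065),'pot1':(T((330,190),168,124),T((60,140),167,80),.075),'pot5':(T((330,190),179,125),T((60,140),161,60),.099),'tin':(T((120,150),252,126),T((230,150),162,142),.03)}
for k,(a,b,z) in P.items():
    X,e=two(ray(t,*a),ray(s,*b)); print(k,X.round(4),'gap',round(e,4),'top@z',onz(t,*a,z).round(4)[:2],'sc@z',onz(s,*b,z).round(4)[:2])
bc=[T((330,190),x-400,y) for x,y in((476,63),(602,45),(628,171),(502,190))]
B=np.array([onz(t,*c,.015) for c in bc]); print('board',B.round(3).tolist(),B.mean(0).round(4))
sb=[T((60,140),x-400,y-250) for x,y in((506,352),(632,342),(635,414),(500,425))]
B2=np.array([onz(s,*c,.015) for c in sb]);print('board sc',B2.round(3).tolist(),B2.mean(0).round(4))
for f,n in((t,'top'),(s,'scene')):
    h=cv2.cvtColor(f['color'],cv2.COLOR_RGB2HSV)
    m=((h[...,0]>4)&(h[...,0]<24)&(h[...,1]>70)&(h[...,2]>110)).astype(np.uint8)
    if n=='top': m[:,:100]=0;m[:,200:]=0;m[:190]=0;m[280:]=0
    else: m[:,315:][:, 75:]=0;m[:,:315]=0;m[:160]=0;m[225:]=0
    c=np.vstack([c for c in cv2.findContours(m,0,1)[0] if len(c)>5]); e=cv2.fitEllipse(cv2.convexHull(c)); print(n,'mat',e,onz(f,*e[0],.005).round(4))
# rim diameters of the pots in top view
for c in blobs(t):
    (x,y),r=cv2.minEnclosingCircle(c)
    if 9<r<20: print((round(x),round(y)),'diam',round(2*r*.904/371.8,4))
```

```text
pot2 [0.5931 0.0372 0.0541] gap 0.0006 top@z [0.5919 0.0369] sc@z [0.6006 0.0371]
pot3 [0.4763 0.0386 0.0585] gap 0.0 top@z [0.4762 0.0386] sc@z [0.4786 0.0385]
jar [0.4734 0.2955 0.0603] gap 0.0012 top@z [0.4731 0.2936] sc@z [0.48   0.2941]
pot1 [ 0.4516 -0.293   0.0729] gap 0.0005 top@z [ 0.4515 -0.292 ] sc@z [ 0.4546 -0.2925]
pot5 [ 0.45   -0.2954  0.0959] gap 0.0019 top@z [ 0.4498 -0.2932] sc@z [ 0.4543 -0.2952]
tin [0.5473 0.1327 0.0289] gap 0.0009 top@z [0.5472 0.133 ] sc@z [0.5487 0.1321]
board [[0.515, -0.223, 0.015], [0.535, -0.352, 0.015], [0.408, -0.372, 0.015], [0.387, -0.245, 0.015]] [ 0.4612 -0.2981  0.015 ]
board sc [[0.406, -0.375, 0.015], [0.389, -0.242, 0.015], [0.519, -0.222, 0.015], [0.534, -0.353, 0.015]] [ 0.462  -0.2977  0.015 ]
top mat ((155.43968200683594, 232.96343994140625), (56.121299743652344, 58.169273376464844), 42.19718933105469) [0.4634 0.3015 0.005 ]
scene mat ((353.1307373046875, 195.6389617919922), (31.495603561401367, 55.821571350097656), 99.16175079345703) [0.4717 0.2998 0.005 ]
(257, 228) diam 0.0568
(154, 228) diam 0.0745
(221, 200) diam 0.0459
(258, 181) diam 0.0641
(165, 174) diam 0.0566
(106, 160) diam 0.0863
```

Everything agrees with the given sizes and heights:

| Thing | x (m) | y (m) |
|---|---|---|
| pot1 | .452 | -.292 |
| pot5 | .450 | -.295 |
| pot2 | .593 | .037 |
| pot3 | .476 | .038 |
| jar | .474 | .294 |
| mat | .465 | .300 |
| board | .461 | -.298 |

The loose pots are pot2 and pot3. I'll square the tool to the world axes and head for pot5.

move_arm(plan=[[[0,0,0,0,0,-0.81,1],[0,0,0,0,0,-0.81,1],[0,0,0,0,0,-0.81,1],[0,0,0,0,0,-0.81,1],[-1,-1,0,0,0,0,1],[-1,-1,0,0,0,0,1],[-1,-1,0,0,0,0,1],[-1,-1,0,0,0,0,1],[-1,-1,0,0,0,0,1],[-1,-1,0,0,0,0,1]]], grip_force=40)

```text
clock: 1.1
position: [0.3284, 0.4685, 0.2311]
tool_rot: [-3.141, -0.0, -3.141]
force: [0.5, 0.1, 0.0]
grip_width: 0.0857
finger_force: 0.0
```

move_arm(plan=[[[-1,-1,0,0,0,0,1],[-1,-1,0,0,0,0,1],[-1,-1,0,0,0,0,1],[-1,-1,0,0,0,0,1],[-1,-1,0,0,0,0,1],[-1,-1,0,0,0,0,1],[0,-1,0,0,0,0,1],[0,-1,0,0,0,0,1],[0,-1,0,0,0,0,1],[0,-1,0,0,0,0,1]]])

```text
clock: 2.1
position: [0.4474, 0.2685, 0.2312]
tool_rot: [-3.141, -0.0, -3.141]
force: [0.7, -0.3, 0.0]
grip_width: 0.0852
finger_force: 0.0
```

move_arm(plan=[[[0,-1,0,0,0,0,1],[0,-1,0,0,0,0,1],[0,-1,0,0,0,0,1],[0,-1,0,0,0,0,1],[0,-1,0,0,0,0,1],[0,-1,0,0,0,0,1],[0,-1,0,0,0,0,1],[0,-1,0,0,0,0,1],[0,-1,0,0,0,0,1],[0,-1,0,0,0,0,1]]])

```text
clock: 3.1
position: [0.4474, 0.0687, 0.2313]
tool_rot: [3.142, -0.0, -3.141]
force: [0.8, -0.5, -1.1]
grip_width: 0.0857
finger_force: 0.0
```

move_arm(plan=[[[0,-1,0,0,0,0,1],[0,-1,0,0,0,0,1],[0,-1,0,0,0,0,1],[0,-1,0,0,0,0,1],[0,-1,0,0,0,0,1],[0,-1,0,0,0,0,1],[0,-1,0,0,0,0,1],[0,-1,0,0,0,0,1],[0,-1,0,0,0,0,1],[0,-1,0,0,0,0,1]]])

```text
clock: 4.1
position: [0.4475, -0.131, 0.2313]
tool_rot: [3.141, -0.0, -3.141]
force: [1.1, -0.1, -0.7]
grip_width: 0.085
finger_force: 0.0
```

move_arm(plan=[[[-0.2,-1,0,0,0,0,1],[0,-1,0,0,0,0,1],[0,-1,0,0,0,0,1],[0,-1,0,0,0,0,1],[0,-1,0,0,0,0,1],[0,-1,0,0,0,0,1],[0,-1,0,0,0,0,1],[0,-1,0,0,0,0,1],[0,-0.2,0.5,0,0,0,1],[0,0,1,0,0,0,1]]])

```text
clock: 5.1
position: [0.4522, -0.2949, 0.2014]
tool_rot: [-3.141, 0.002, 3.141]
force: [0.0, 0.3, -1.0]
grip_width: 0.0854
finger_force: 0.0
```

move_arm(plan=[[[0,0,1,0,0,0,1],[0,0,1,0,0,0,1],[0,0,1,0,0,0,1],[0,0,1,0,0,0,1],[0,0,1,0,0,0,1],[0,0,0.8,0,0,0,1],[0,0,0.45,0,0,0,1],[0,0,0,0,0,0,1],[0,0,0,0,0,0,1],[0,0,0,0,0,0,1]]])

```text
clock: 6.1
position: [0.4525, -0.2945, 0.0771]
tool_rot: [-3.141, 0.001, -3.141]
force: [-0.0, 0.0, -0.4]
grip_width: 0.0855
finger_force: 0.0
```

Run:
```python
from h import *
a=grab_frame('top')['color'][190:290,330:490];b=grab_frame('scene')['color'][110:210,50:210]
cv2.imwrite('pics/c2.png',np.hstack([cv2.resize(x,(400,250),interpolation=cv2.INTER_CUBIC) for x in(a,b)])[...,::-1])
```

```text
(no output)
```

View pics/c2.png

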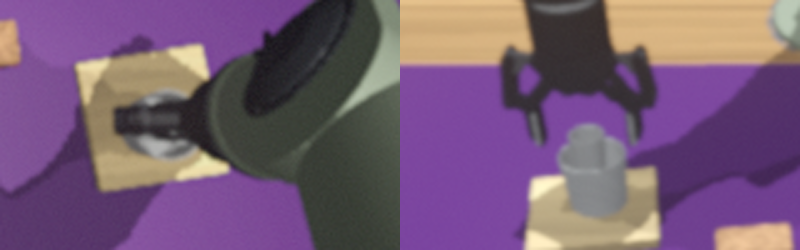

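The gripper is centred over pot5: fingers at columns 537 and 634, pot5 at 585. The tips are above pot1's rim, so I'll close and lift.

move_arm(plan=[[[0,0,0,0,0,0,-1],[0,0,0,0,0,0,-1],[0,0,0,0,0,0,-1],[0,0,0,0,0,0,-1],[0,0,0,0,0,0,-1],[0,0,0,0,0,0,-1],[0,0,0,0,0,0,-1],[0,0,0,0,0,0,-1],[0,0,0,0,0,0,-1],[0,0,0,0,0,0,-1]]])

```text
clock: 7.2
position: [0.4523, -0.2947, 0.0766]
tool_rot: [-3.141, 0.001, -3.141]
force: [-0.8, -0.0, 5.4]
grip_width: 0.0341
finger_force: 39.3
```

move_arm(plan=[[[0,0,-0.3,0,0,0,-1],[0,0,-0.5,0,0,0,-1],[0,0,-0.7,0,0,0,-1],[0,0,-0.7,0,0,0,-1],[0,0,-0.7,0,0,0,-1],[0,0,-0.7,0,0,0,-1],[0,0,-0.7,0,0,0,-1],[0,0,-0.7,0,0,0,-1],[0,0,0,0,0,0,-1],[0,0,0,0,0,0,-1]]])

```text
clock: 8.2
position: [0.4522, -0.2944, 0.1768]
tool_rot: [-3.141, 0.001, -3.141]
force: [-0.4, 0.2, -1.5]
grip_width: 0.0338
finger_force: 39.9
```

Run:
```python
from h import *
a=grab_frame('top')['color'][190:290,330:490];b=grab_frame('scene')['color'][110:210,50:210]
cv2.imwrite('pics/c3.png',np.hstack([cv2.resize(x,(400,250),interpolation=cv2.INTER_CUBIC) for x in(a,b)])[...,::-1])
```

```text
(no output)
```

View pics/c3.png

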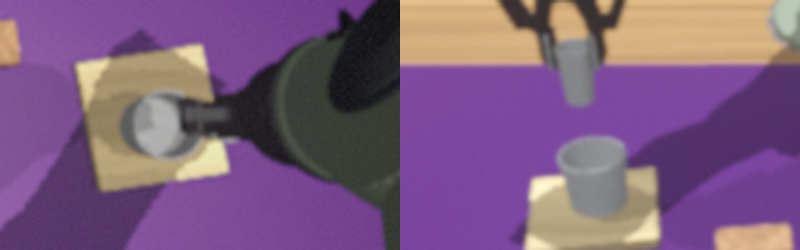

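Pot5 is out and held upright. I'll park it on the bench at (.44, -.10).

move_arm(plan=[[[0.6,0.7,0,0,0,0,-1],[0,1,0,0,0,0,-1],[0,1,0,0,0,0,-1],[0,1,0,0,0,0,-1],[0,1,0,0,0,0,-1],[0,1,0,0,0,0,-1],[0,1,0,0,0,0,-1],[0,1,0,0,0,0,-1],[0,1,0,0,0,0,-1],[0,1,0,0,0,0,-1]]])

```text
clock: 9.3
position: [0.4397, -0.0996, 0.1759]
tool_rot: [3.142, -0.001, -3.141]
force: [0.8, 0.1, -2.3]
grip_width: 0.034
finger_force: 39.9
```

move_arm(plan=[[[0,0,0.5,0,0,0,-1],[0,0,1,0,0,0,-1],[0,0,1,0,0,0,-1],[0,0,1,0,0,0,-1],[0,0,1,0,0,0,-1],[0,0,1,0,0,0,-1],[0,0,0.8,0,0,0,-1],[0,0,0.4,0,0,0,-1],[0,0,0.1,0,0,0,-1],[0,0,0,0,0,0,-1]]])

```text
clock: 10.3
position: [0.44, -0.1007, 0.0403]
tool_rot: [-3.141, -0.0, -3.141]
force: [0.5, -0.1, -0.2]
grip_width: 0.034
finger_force: 39.9
```

move_arm(plan=[[[0,0,0.12,0,0,0,-1],[0,0,0,0,0,0,0],[0,0,0,0,0,0,1],[0,0,0,0,0,0,1],[0,0,0,0,0,0,1],[0,0,0,0,0,0,1],[0,0,-0.5,0,0,0,1],[0,0,-1,0,0,0,1],[0,0,-1,0,0,0,1],[0,0,-1,0,0,0,1]]])

```text
clock: 11.3
position: [0.44, -0.1005, 0.1093]
tool_rot: [-3.142, 0.0, -3.141]
force: [-0.1, 0.3, -0.2]
grip_width: 0.0852
finger_force: 0.0
```

move_arm(plan=[[[0,0,-1,0,0,0,1],[-0.6,-0.6,0,0,0,0,1],[0,-1,0,0,0,0,1],[0,-1,0,0,0,0,1],[0,-1,0,0,0,0,1],[0,-1,0,0,0,0,1],[0,-1,0,0,0,0,1],[0,-1,0,0,0,0,1],[0,-1,0,0,0,0,1],[0,-1,0,0,0,0,1]]])

```text
clock: 12.3
position: [0.452, -0.2733, 0.1287]
tool_rot: [-3.141, 0.0, -3.141]
force: [-0.4, 0.9, 0.3]
grip_width: 0.0856
finger_force: 0.0
```

move_arm(plan=[[[0,-1,0,0,0,0,1],[0,0,0,0,0,0,1],[0,0,0.5,0,0,0,1],[0,0,1,0,0,0,1],[0,0,1,0,0,0,1],[0,0,1,0,0,0,1],[0,0,0.5,0,0,0,1],[0,0,0.3,0,0,0,1],[0,0,0,0,0,0,1],[0,0,0,0,0,0,1]]])

```text
clock: 13.3
position: [0.4524, -0.2924, 0.0425]
tool_rot: [-3.141, 0.001, -3.141]
force: [-0.4, -0.3, 0.1]
grip_width: 0.0853
finger_force: 0.0
```

Run:
```python
from h import *
a=grab_frame('top')['color'][190:290,270:430];b=grab_frame('scene')['color'][110:210,50:210]
cv2.imwrite('pics/c4.png',np.hstack([cv2.resize(x,(400,250),interpolation=cv2.INTER_CUBIC) for x in(a,b)])[...,::-1])
```

```text
(no output)
```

View pics/c4.png

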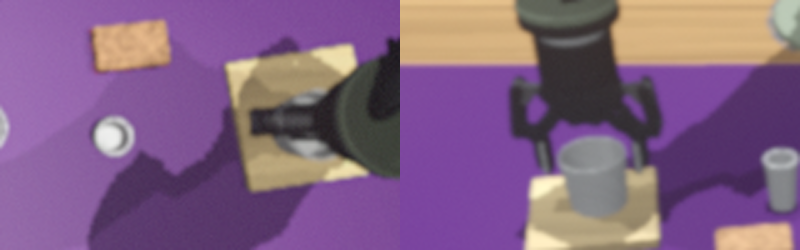

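Pot5 stands upright on its spot, and the fingers straddle pot1. I'll grip pot1 and carry it to a free spot near (.44, .155).

move_arm(plan=[[[0,0,0.3,0,0,0,1],[0,0,0,0,0,0,-1],[0,0,0,0,0,0,-1],[0,0,0,0,0,0,-1],[0,0,0,0,0,0,-1],[0,0,0,0,0,0,-1],[0,0,0,0,0,0,-1],[0,0,0,0,0,0,-1],[0,0,-0.3,0,0,0,-1],[0,0,-0.5,0,0,0,-1]]])

```text
clock: 14.4
position: [0.4518, -0.2923, 0.052]
tool_rot: [3.141, -0.001, -3.141]
force: [-0.2, 0.1, -2.1]
grip_width: 0.0663
finger_force: 45.2
```

move_arm(plan=[[[0,0,-1,0,0,0,-1],[0,0,-1,0,0,0,-1],[0,0,-1,0,0,0,-1],[0,0,-1,0,0,0,-1],[0,0,-1,0,0,0,-1],[0,0,-0.5,0,0,0,-1],[0,0.5,0,0,0,0,-1],[0,1,0,0,0,0,-1],[0,1,0,0,0,0,-1],[0,1,0,0,0,0,-1]]])

```text
clock: 15.4
position: [0.4515, -0.2208, 0.161]
tool_rot: [3.141, -0.001, -3.141]
force: [-0.1, -0.5, -2.4]
grip_width: 0.0658
finger_force: 45.5
```

Run:
```python
from h import *
import pickle
for n in('top','scene'):
    f=grab_frame(n); pickle.dump(f,open(n+'1.pkl','wb'))
    g=pickle.load(open(n+'0.pkl','rb'))
    d=cv2.absdiff(f['color'],g['color']).max(2)
    boxes={'top':[('jar',125,203,187,265),('pot3',240,210,275,245),('pot2',240,165,278,198)],'scene':[('jar',320,165,390,215),('pot3',240,170,272,200),('pot2',240,198,275,240)]}[n]
    for k,x0,y0,x1,y1 in boxes: print(n,k,'changed px',int((d[y0:y1,x0:x1]>45).sum()))
```

```text
top jar changed px 0
top pot3 changed px 476
top pot2 changed px 0
scene jar changed px 0
scene pot3 changed px 333
scene pot2 changed px 39
```

Run:
```python
from h import *
import pickle
a=pickle.load(open('top1.pkl','rb'))['color'][160:290,180:388];b=pickle.load(open('scene1.pkl','rb'))['color'][110:240,110:318]
cv2.imwrite('pics/c5.png',np.hstack([cv2.resize(x,(400,250),interpolation=cv2.INTER_CUBIC) for x in(a,b)])[...,::-1])
```

```text
(no output)
```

View pics/c5.png

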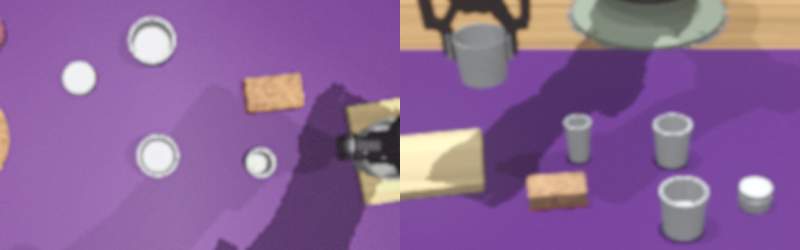

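The picture shows pot3 was knocked. It is now at about (262,241) in the top view, still upright. Pot1 is held level. I'll measure pot3 and carry on.

Run:
```python
from h import *
import pickle
t=pickle.load(open('top1.pkl','rb'));s=pickle.load(open('scene1.pkl','rb'))
k=400/208
for n,a,b,z in(('pot3',(158,156),(272,127),.06),('pot5',(260,161),(177,123),.06),('pot2',(152,41),(284,191),.06)):
    a=(180+a[0]/k-.25,160+a[1]/k-.25);b=(110+b[0]/k-.25,110+b[1]/k-.25)
    X,e=two(ray(t,*a),ray(s,*b));print(n,X.round(4),round(e,4),onz(t,*a,z).round(4),onz(s,*b,z).round(4))
```

```text
pot3 [0.4448 0.0271 0.0531] 0.0 [0.4446 0.0272 0.06  ] [0.455  0.0267 0.06  ]
pot5 [ 0.4399 -0.1017  0.0574] 0.0014 [ 0.4399 -0.1006  0.06  ] [ 0.4437 -0.1021  0.06  ]
pot2 [0.5921 0.0365 0.0571] 0.0006 [0.5915 0.0362 0.06  ] [0.5958 0.0366 0.06  ]
```

move_arm(plan=[[[0.5,1,0,0,0,0,-1],[0,1,0,0,0,0,-1],[0,1,0,0,0,0,-1],[0,1,0,0,0,0,-1],[0,1,0,0,0,0,-1],[0,1,0,0,0,0,-1],[0,1,0,0,0,0,-1],[0,1,0,0,0,0,-1],[0,1,0,0,0,0,-1],[0,1,0,0,0,0,-1]]])

```text
clock: 16.5
position: [0.4415, -0.0216, 0.1613]
tool_rot: [-3.141, -0.001, -3.141]
force: [0.3, -0.3, -2.7]
grip_width: 0.0666
finger_force: 45.6
```

move_arm(plan=[[[0,1,0,0,0,0,-1],[0,1,0,0,0,0,-1],[0,1,0,0,0,0,-1],[0,1,0,0,0,0,-1],[0,1,0,0,0,0,-1],[0,1,0,0,0,0,-1],[0,1,0,0,0,0,-1],[0,1,0,0,0,0,-1],[0,0.8,0,0,0,0,-1],[0,0,0.5,0,0,0,-1]]])

```text
clock: 17.5
position: [0.442, 0.1558, 0.1518]
tool_rot: [3.14, 0.001, -3.139]
force: [-0.2, -0.5, -2.3]
grip_width: 0.0661
finger_force: 45.6
```

move_arm(plan=[[[0,0,1,0,0,0,-1],[0,0,1,0,0,0,-1],[0,0,1,0,0,0,-1],[0,0,1,0,0,0,-1],[0,0,1,0,0,0,-1],[0,0,0.7,0,0,0,-1],[0,0,0.4,0,0,0,-1],[0,0,0.15,0,0,0,-1],[0,0,0,0,0,0,-1],[0,0,0,0,0,0,-1]]])

```text
clock: 18.5
position: [0.4422, 0.1535, 0.0273]
tool_rot: [3.141, 0.001, -3.141]
force: [-0.0, 0.2, -2.7]
grip_width: 0.0662
finger_force: 45.6
```

move_arm(plan=[[[0,0,0.24,0,0,0,-1],[0,0,0,0,0,0,0.5],[0,0,0,0,0,0,1],[0,0,0,0,0,0,1],[0,0,0,0,0,0,1],[0,0,-0.6,0,0,0,1],[0,0,-1,0,0,0,1],[0,0,-1,0,0,0,1],[0,0,-1,0,0,0,1],[0,0,-1,0,0,0,1]]])

```text
clock: 19.5
position: [0.4419, 0.1535, 0.1158]
tool_rot: [3.141, 0.0, -3.141]
force: [-0.7, 0.2, -1.1]
grip_width: 0.0855
finger_force: 0.0
```

move_arm(plan=[[[-0.5,1,0,0,0,0,1],[-0.5,1,0,0,0,0,1],[-0.5,1,0,0,0,0,1],[0,1,0,0,0,0,1],[0,1,0,0,0,0,1],[0,1,0,0,0,0,1],[0,1,0,0,0,0,1],[0,0,0.5,0,0,0,1],[0,0,1,0,0,0,1],[0,0,0,0,0,0,1]]])

```text
clock: 20.5
position: [0.4708, 0.2928, 0.0825]
tool_rot: [-3.14, -0.002, -3.141]
force: [-0.6, 0.5, 0.4]
grip_width: 0.0852
finger_force: 0.0
```

Run:
```python
from h import *
a=grab_frame('top')['color'][170:270,120:280];b=grab_frame('scene')['color'][110:210,260:420]
cv2.imwrite('pics/c6.png',np.hstack([cv2.resize(x,(400,250),interpolation=cv2.INTER_CUBIC) for x in(a,b)])[...,::-1])
```

```text
(no output)
```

View pics/c6.png

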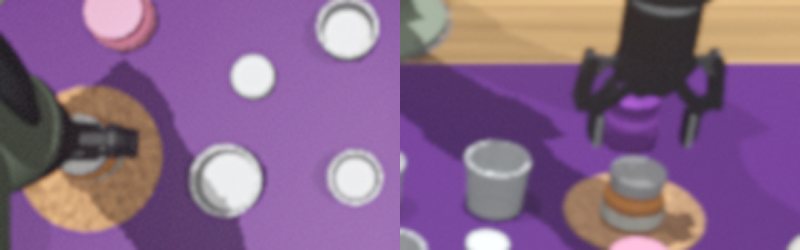

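The fingers straddle the jar cap symmetrically. Pot1 stands upright at its temporary spot. I'll go down and grip the jar.

move_arm(plan=[[[-0.1,0,0.5,0,0,0,1],[0,0,1,0,0,0,1],[0,0,1,0,0,0,1],[0,0,0.7,0,0,0,1],[0,0,0.4,0,0,0,1],[0,0,0,0,0,0,1],[0,0,0,0,0,0,0],[0,0,0,0,0,0,-1],[0,0,0,0,0,0,-1],[0,0,0,0,0,0,-1]]])

```text
clock: 21.6
position: [0.4744, 0.2941, 0.0134]
tool_rot: [3.14, 0.001, -3.141]
force: [-1.4, -0.6, 10.2]
grip_width: 0.0644
finger_force: 41.8
```

move_arm(plan=[[[0,0,0,0,0,0,-1],[0,0,0,0,0,0,-1],[0,0,0,0,0,0,-1],[0,0,-0.3,0,0,0,-1],[0,0,-0.6,0,0,0,-1],[0,0,-1,0,0,0,-1],[0,0,-1,0,0,0,-1],[0,0,-1,0,0,0,-1],[0,0,-1,0,0,0,-1],[0,0,0,0,0,0,-1]]])

```text
clock: 22.6
position: [0.4751, 0.2943, 0.1133]
tool_rot: [3.139, 0.004, -3.141]
force: [0.1, 0.1, -3.0]
grip_width: 0.0642
finger_force: 45.5
```

move_arm(plan=[[[0,-0.5,-1,0,0,0,-1],[0,-1,-1,0,0,0,-1],[0,-1,0,0,0,0,-1],[0,-1,0,0,0,0,-1],[0,-1,0,0,0,0,-1],[0,-1,0,0,0,0,-1],[0,-1,0,0,0,0,-1],[0,-1,0,0,0,0,-1],[0,-1,0,0,0,0,-1],[0,-1,0,0,0,0,-1]]])

```text
clock: 23.6
position: [0.4736, 0.1027, 0.1499]
tool_rot: [-3.141, -0.0, -3.141]
force: [1.1, -0.1, -2.6]
grip_width: 0.0643
finger_force: 46.2
```

move_arm(plan=[[[0.7,-1,0,0,0,0,-1],[0,-1,0,0,0,0,-1],[0,-1,0,0,0,0,-1],[0,-1,0,0,0,0,-1],[0,-1,0,0,0,0,-1],[0,-1,0,0,0,0,-1],[0,-1,0,0,0,0,-1],[0,-1,0,0,0,0,-1],[0,-1,0,0,0,0,-1],[0,-1,0,0,0,0,-1]]])

```text
clock: 24.6
position: [0.4597, -0.0972, 0.15]
tool_rot: [3.142, -0.0, -3.141]
force: [0.0, 0.3, -2.6]
grip_width: 0.0641
finger_force: 46.2
```

move_arm(plan=[[[0,-1,0,0,0,0,-1],[0,-1,0,0,0,0,-1],[0,-1,0,0,0,0,-1],[0,-1,0,0,0,0,-1],[0,-1,0,0,0,0,-1],[0,-1,0,0,0,0,-1],[0,-1,0,0,0,0,-1],[0,-1,0,0,0,0,-1],[0,-1,0,0,0,0,-1],[0,-1,0,0,0,0,-1]]])

```text
clock: 25.6
position: [0.4598, -0.2971, 0.1499]
tool_rot: [3.141, -0.0, -3.141]
force: [0.7, 0.6, -3.9]
grip_width: 0.0641
finger_force: 46.2
```

move_arm(plan=[[[0,-0.1,0.5,0,0,0,-1],[0,0,1,0,0,0,-1],[0,0,1,0,0,0,-1],[0,0,1,0,0,0,-1],[0,0,1,0,0,0,-1],[0,0,0.8,0,0,0,-1],[0,0,0.5,0,0,0,-1],[0,0,0.2,0,0,0,-1],[0,0,0,0,0,0,-1],[0,0,0,0,0,0,-1]]])

```text
clock: 26.6
position: [0.4604, -0.2986, 0.0307]
tool_rot: [-3.141, 0.001, -3.141]
force: [-0.5, 0.6, -3.7]
grip_width: 0.0646
finger_force: 46.1
```

move_arm(plan=[[[0,0,0.15,0,0,0,-1],[0,0,0.15,0,0,0,-1],[0,0,0,0,0,0,-1],[0,0,0,0,0,0,0.6],[0,0,0,0,0,0,1],[0,0,0,0,0,0,1],[0,0,0,0,0,0,1],[0,0,-0.5,0,0,0,1],[0,0,-1,0,0,0,1],[0,0,-1,0,0,0,1]]])

```text
clock: 27.6
position: [0.46, -0.2984, 0.0752]
tool_rot: [3.141, -0.0, -3.141]
force: [0.3, -0.2, 0.3]
grip_width: 0.085
finger_force: 0.0
```

move_arm(plan=[[[0,0,-1,0,0,0,1],[0,0,-1,0,0,0,1],[0,0,-0.5,0,0,0,1],[0.5,1,0,0,0,0,1],[0.5,1,0,0,0,0,1],[0,1,0,0,0,0,1],[0,1,0,0,0,0,1],[0,1,0,0,0,0,1],[0,1,0,0,0,0,1],[0,1,0,0,0,0,1]]])

```text
clock: 28.6
position: [0.4399, -0.1576, 0.1242]
tool_rot: [3.142, -0.0, -3.141]
force: [1.4, -0.3, 0.6]
grip_width: 0.0854
finger_force: 0.0
```

Run:
```python
from h import *
import pickle
t=grab_frame('top');s=grab_frame('scene');pickle.dump(t,open('top2.pkl','wb'));pickle.dump(s,open('scene2.pkl','wb'))
a=t['color'][160:290,180:440];b=s['color'][110:240,90:350]
cv2.imwrite('pics/c7.png',np.vstack([cv2.resize(x,(600,300),interpolation=cv2.INTER_CUBIC) for x in(a,b)])[...,::-1])
```

```text
(no output)
```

View pics/c7.png

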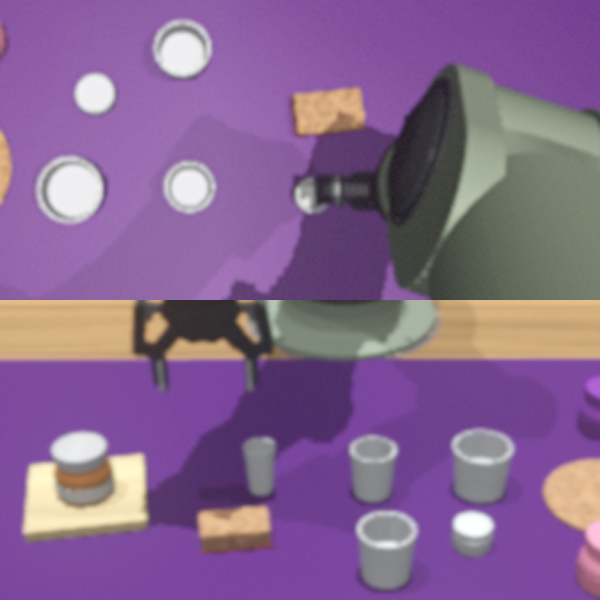

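The jar stands upright near the board's middle. Pot1, pot2, pot3 and pot5 are all upright. I'll measure the rims precisely in the top view before going for pot1.

Run:
```python
from m import *
t=pickle.load(open('top2.pkl','rb'))
k=600/260
for n,a in (('pot1',(70.5,189)),('pot3',(189,186.5)),('pot2',(182,49))):
    a=(180+a[0]/k-.3,160+a[1]/k-.3); print(n,'eye',onz(t,*a,.06).round(4))
# rim: ellipse fit of outer contour of bright blobs
h=cv2.cvtColor(t['color'],cv2.COLOR_RGB2HSV)
for n,p,D in (('pot1',(.443,.154),.068),('pot3',(.4446,.0272),.052),('pot2',(.5915,.0365),.06)):
    c=proj(t,(*p,.06)); x,y=c.round().astype(int); w=24
    m=(h[y-w:y+w,x-w:x+w,1]<75).astype(np.uint8)
    m=cv2.resize(cv2.resize(h[y-w:y+w,x-w:x+w,1],None,fx=4,fy=4,interpolation=cv2.INTER_CUBIC),None,fx=1,fy=1); m=(m<75).astype(np.uint8)
    cc=max(cv2.findContours(m,0,1)[0],key=cv2.contourArea); e=cv2.fitEllipse(cv2.convexHull(cc))
    u=x-w+(e[0][0]+.5)/4-.5; v=y-w+(e[0][1]+.5)/4-.5
    print(n,onz(t,u,v,.06).round(4),'axes mm',[round(q/4*.904/371.8*1000,1) for q in e[1]])
```

```text
pot1 eye [0.4414 0.1521 0.06  ]
pot3 eye [0.4454 0.0279 0.06  ]
pot2 eye [0.5918 0.0368 0.06  ]
pot1 [0.4411 0.1534 0.06  ] axes mm [73.8, 75.2]
pot3 [0.4455 0.0279 0.06  ] axes mm [58.1, 58.7]
pot2 [0.5926 0.0369 0.06  ] axes mm [64.0, 64.7]
```

move_arm(plan=[[[0,1,0,0,0,0,1],[0,1,0,0,0,0,1],[0,1,0,0,0,0,1],[0,1,0,0,0,0,1],[0,1,0,0,0,0,1],[0,1,0,0,0,0,1],[0,1,0,0,0,0,1],[0,1,0,0,0,0,1],[0,1,0,0,0,0,1],[0,1,0,0,0,0,1]]])

```text
clock: 29.7
position: [0.4401, 0.0418, 0.1242]
tool_rot: [-3.141, 0.0, 3.142]
force: [-0.2, 0.6, -0.2]
grip_width: 0.0853
finger_force: 0.0
```

move_arm(plan=[[[-0.1,1,0,0,0,0,1],[0,1,0,0,0,0,1],[0,1,0,0,0,0,1],[0,1,0,0,0,0,1],[0,1,0,0,0,0,1],[0,0.6,0,0,0,0,1],[0,0,0.6,0,0,0,1],[0,0,1,0,0,0,1],[0,0,1,0,0,0,1],[0,0,1,0,0,0,1]]])

```text
clock: 30.7
position: [0.4419, 0.1523, 0.0508]
tool_rot: [-3.141, -0.0, 3.141]
force: [0.6, 0.3, -0.3]
grip_width: 0.0852
finger_force: 0.0
```

move_arm(plan=[[[0,0,0.8,0,0,0,1],[0,0,0.6,0,0,0,1],[0,0,0,0,0,0,1],[0,0,0,0,0,0,-1],[0,0,0,0,0,0,-1],[0,0,0,0,0,0,-1],[0,0,0,0,0,0,-1],[0,0,0,0,0,0,-1],[0,0,0,0,0,0,-1],[0,0,0,0,0,0,-1]]])

```text
clock: 31.7
position: [0.4422, 0.1534, 0.0252]
tool_rot: [3.141, 0.001, -3.141]
force: [-3.1, -2.2, 9.4]
grip_width: 0.066
finger_force: 41.9
```

move_arm(plan=[[[0,0,-0.5,0,0,0,-1],[0,0,-1,0,0,0,-1],[0,0,-1,0,0,0,-1],[-0.5,0.5,-0.5,0,0,0,-1],[-0.6,1,0,0,0,0,-1],[0,1,0,0,0,0,-1],[0,1,0,0,0,0,-1],[0,1,0,0,0,0,-1],[0,1,0,0,0,0,-1],[0,1,0,0,0,0,-1]]])

```text
clock: 32.7
position: [0.464, 0.2845, 0.0853]
tool_rot: [3.141, 0.001, -3.141]
force: [-0.3, 0.0, -2.7]
grip_width: 0.0663
finger_force: 45.5
```

move_arm(plan=[[[0,0.8,0,0,0,0,-1],[0,0,0,0,0,0,-1],[0,0,0.7,0,0,0,-1],[0,0,1,0,0,0,-1],[0,0,0.6,0,0,0,-1],[0,0,0.3,0,0,0,-1],[0,0,0.1,0,0,0,-1],[0,0,0,0,0,0,-1],[0,0,0,0,0,0,-1],[0,0,0,0,0,0,-1]]])

```text
clock: 33.7
position: [0.464, 0.299, 0.0303]
tool_rot: [-3.141, -0.0, 3.141]
force: [-2.4, -3.9, 5.5]
grip_width: 0.0662
finger_force: 45.9
```

move_arm(plan=[[[0,0,0,0,0,0,0.5],[0,0,0,0,0,0,1],[0,0,0,0,0,0,1],[0,0,0,0,0,0,1],[0,0,-0.5,0,0,0,1],[0,0,-1,0,0,0,1],[0,0,-1,0,0,0,1],[0,0,-1,0,0,0,1],[0,0,-1,0,0,0,1],[-0.4,-1,0,0,0,0,1]]])

```text
clock: 34.7
position: [0.4721, 0.2825, 0.1231]
tool_rot: [3.138, 0.003, -3.138]
force: [0.4, -0.2, 0.0]
grip_width: 0.0855
finger_force: 0.0
```

move_arm(plan=[[[-0.5,-1,0,0,0,0,1],[-0.5,-1,0,0,0,0,1],[-0.5,-1,0,0,0,0,1],[-0.5,-1,0,0,0,0,1],[-0.5,-1,0,0,0,0,1],[-0.5,-1,0,0,0,0,1],[-0.5,-1,0,0,0,0,1],[-0.5,-1,0,0,0,0,1],[-0.5,-1,0,0,0,0,1],[-0.5,-1,0,0,0,0,1]]])

```text
clock: 35.7
position: [0.5724, 0.0788, 0.1209]
tool_rot: [3.141, 0.001, -3.141]
force: [0.3, 0.8, -0.0]
grip_width: 0.0851
finger_force: 0.0
```

Run:
```python
from h import *
import pickle
t=grab_frame('top');s=grab_frame('scene');pickle.dump(t,open('top3.pkl','wb'));pickle.dump(s,open('scene3.pkl','wb'))
a=t['color'][160:290,100:360];b=s['color'][110:240,160:420]
cv2.imwrite('pics/c8.png',np.vstack([cv2.resize(x,(600,300),interpolation=cv2.INTER_CUBIC) for x in(a,b)])[...,::-1])
```

```text
(no output)
```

View pics/c8.png

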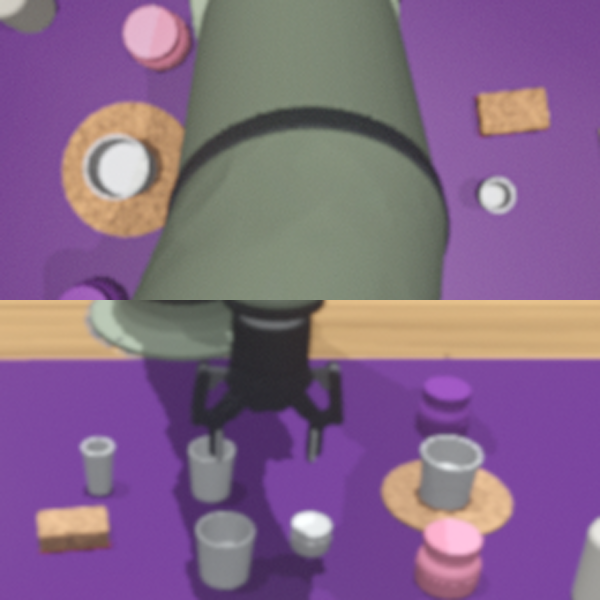

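Run:
```python
from m import *
t=pickle.load(open('top3.pkl','rb'));s=pickle.load(open('scene3.pkl','rb'))
k=600/260
a=(100+121/k-.3,160+167/k-.3);b=(160+451/k-.3,110+154.5/k-.3)
X,e=two(ray(t,*a),ray(s,*b));print(X.round(4),round(e,4),onz(t,*a,.065).round(4),onz(s,*b,.065).round(4))
h=cv2.cvtColor(t['color'],cv2.COLOR_RGB2HSV)
x,y=np.array(a).round().astype(int);w=24
m=cv2.resize(h[y-w:y+w,x-w:x+w,1],None,fx=4,fy=4,interpolation=cv2.INTER_CUBIC);m=(m<75).astype(np.uint8)
cc=max(cv2.findContours(m,0,1)[0],key=cv2.contourArea);E=cv2.fitEllipse(cv2.convexHull(cc))
print(onz(t,x-w+(E[0][0]+.5)/4-.5,y-w+(E[0][1]+.5)/4-.5,.065).round(4),[round(q/4*.9/371.8*1000,1) for q in E[1]])
```

```text
[0.463  0.2967 0.06  ] 0.0045 [0.4625 0.2929 0.065 ] [0.4697 0.2969 0.065 ]
[0.4624 0.296  0.065 ] [71.4, 79.5]
```

move_arm(plan=[[[-0.5,-1,0,0,0,0,1],[-0.5,-1,0,0,0,0,1],[0,-0.1,0,0,0,0,1],[0,0,0.7,0,0,0,1],[0,0,1,0,0,0,1],[0,0,1,0,0,0,1],[0,0,1,0,0,0,1],[0,0,0.4,0,0,0,1],[0,0,0.15,0,0,0,1],[0,0,0,0,0,0,1]]])

```text
clock: 36.8
position: [0.5919, 0.0381, 0.0351]
tool_rot: [3.141, -0.0, -3.141]
force: [-0.8, -0.1, 0.3]
grip_width: 0.0856
finger_force: 0.0
```

move_arm(plan=[[[0,0,0,0,0,0,-1],[0,0,0,0,0,0,-1],[0,0,0,0,0,0,-1],[0,0,0,0,0,0,-1],[0,0,0,0,0,0,-1],[0,0,0,0,0,0,-1],[0,0,0,0,0,0,-1],[0,0,0,0,0,0,-1],[0,0,0,0,0,0,-1],[0,0,0,0,0,0,-1]]])

```text
clock: 37.8
position: [0.5927, 0.0376, 0.0363]
tool_rot: [3.141, 0.002, -3.141]
force: [-2.0, -0.4, 9.9]
grip_width: 0.0581
finger_force: 40.4
```

move_arm(plan=[[[0,0,-0.3,0,0,0,-1],[0,0,-0.9,0,0,0,-1],[0,0,-1,0,0,0,-1],[0,0,-1,0,0,0,-1],[0,0,-1,0,0,0,-1],[0,0,-1,0,0,0,-1],[0.4,0.5,0,0,0,0,-1],[0.5,1,0,0,0,0,-1],[0.5,1,0,0,0,0,-1],[0.5,1,0,0,0,0,-1]]])

```text
clock: 38.8
position: [0.5527, 0.1088, 0.1387]
tool_rot: [3.141, -0.001, -3.141]
force: [-0.1, 0.8, -2.2]
grip_width: 0.0577
finger_force: 43.3
```

move_arm(plan=[[[0.5,1,0,0,0,0,-1],[0.5,1,0,0,0,0,-1],[0.5,1,0,0,0,0,-1],[0.5,1,0,0,0,0,-1],[0.5,1,0,0,0,0,-1],[0.5,1,0,0,0,0,-1],[0.5,1,0,0,0,0,-1],[0.5,1,0,0,0,0,-1],[0.5,1,0,0,0,0,-1],[0,0,0,0,0,0,-1]]])

```text
clock: 39.8
position: [0.4614, 0.2907, 0.1386]
tool_rot: [3.141, -0.001, -3.137]
force: [0.4, 0.3, -1.5]
grip_width: 0.0579
finger_force: 43.4
```

Run:
```python
from h import *
a=grab_frame('top')['color'][190:270,100:228];b=grab_frame('scene')['color'][110:210,270:430]
cv2.imwrite('pics/c9.png',np.hstack([cv2.resize(x,(400,250),interpolation=cv2.INTER_CUBIC) for x in(a,b)])[...,::-1])
```

```text
(no output)
```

View pics/c9.png

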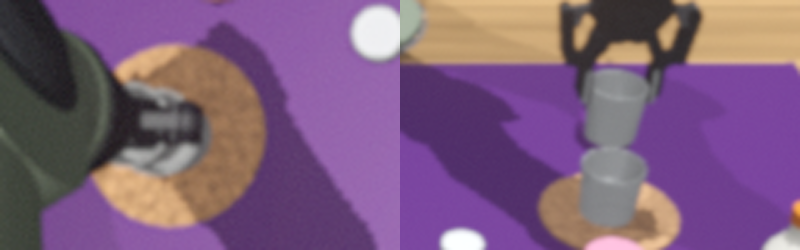

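Run:
```python
from h import *
import pickle
s=pickle.load(open('scene3.pkl','rb'))
print('pot2 rim pred',proj(s,(.4607,.2907,.162)),'seen',270+(616-400)/2.5-.3,110+85/2.5)
for y in (.293,.298): print('pot1 rim pred',y,proj(s,(.4635,y,.065)),'seen',270+(613-400)/2.5-.3,110+165/2.5)
```

```text
pot2 rim pred [357.54428729 142.46194693] seen 356.09999999999997 144.0
pot1 rim pred 0.293 [353.16605235 175.32996595] seen 354.9 176.0
pot1 rim pred 0.298 [355.057723   175.31699786] seen 354.9 176.0
```

Pot2 hangs level just over pot1, and pot1's y of about .2985 is confirmed. I'll fine-align and lower.

move_arm(plan=[[[-0.12,0.4,0,0,0,0,-1],[0,0,0,0,0,0,-1],[0,0,0.5,0,0,0,-1],[0,0,0.6,0,0,0,-1],[0,0,0.6,0,0,0,-1],[0,0,0.6,0,0,0,-1],[0,0,0.5,0,0,0,-1],[0,0,0.4,0,0,0,-1],[0,0,0.2,0,0,0,-1],[0,0,0,0,0,0,-1]]])

```text
clock: 40.9
position: [0.4658, 0.2961, 0.0703]
tool_rot: [3.141, -0.001, -3.14]
force: [-0.5, 0.9, -1.5]
grip_width: 0.0579
finger_force: 43.9
```

move_arm(plan=[[[0.06,0.1,0,0,0,0,-1],[0,0,0.1,0,0,0,-1],[0,0,0.1,0,0,0,-1],[0,0,0,0,0,0,-1],[0,0,0,0,0,0,0.4],[0,0,0,0,0,0,1],[0,0,0,0,0,0,1],[0,0,0,0,0,0,1],[0,0,-0.5,0,0,0,1],[0,0,-1,0,0,0,1]]])

```text
clock: 41.9
position: [0.4645, 0.2971, 0.097]
tool_rot: [-3.14, -0.002, -3.141]
force: [0.2, 0.1, 0.4]
grip_width: 0.0857
finger_force: 0.0
```

move_arm(plan=[[[0,0,-1,0,0,0,1],[0,0,-1,0,0,0,1],[0,-1,0,0,0,0,1],[0,-1,0,0,0,0,1],[0,-1,0,0,0,0,1],[0,-1,0,0,0,0,1],[0,-1,0,0,0,0,1],[0,-1,0,0,0,0,1],[0,-1,0,0,0,0,1],[0,-1,0,0,0,0,1]]])

```text
clock: 42.9
position: [0.4648, 0.1361, 0.1373]
tool_rot: [-3.141, -0.0, 3.142]
force: [0.2, -0.1, -0.2]
grip_width: 0.0855
finger_force: 0.0
```

Run:
```python
from h import *
import pickle
t=grab_frame('top');s=grab_frame('scene')
pickle.dump(t,open('top4.pkl','wb'));pickle.dump(s,open('scene4.pkl','wb'))
a=t['color'][190:270,100:228];b=s['color'][130:230,240:400]
cv2.imwrite('pics/c10.png',np.hstack([cv2.resize(x,(400,250),interpolation=cv2.INTER_CUBIC) for x in(a,b)])[...,::-1])
```

```text
(no output)
```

View pics/c10.png

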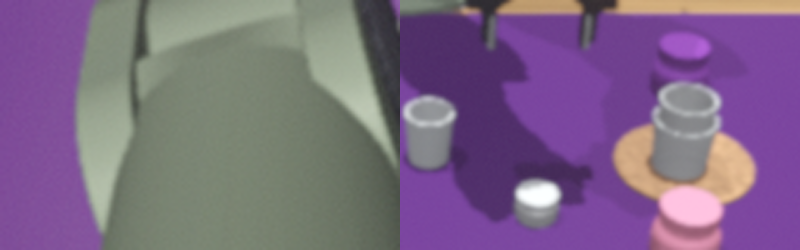

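Pot2 is seated upright in pot1. Pot3 is next.

move_arm(plan=[[[0.5,-1,0,0,0,0,1],[0.5,-1,0,0,0,0,1],[0,-1,0,0,0,0,1],[0,-1,0,0,0,0,1],[0,-1,0,0,0,0,1],[0,-0.4,0,0,0,0,1],[0,0,0.6,0,0,0,1],[0,0,1,0,0,0,1],[0,0,1,0,0,0,1],[0,0,1,0,0,0,1]]])

```text
clock: 44.0
position: [0.4453, 0.0303, 0.0645]
tool_rot: [3.141, 0.0, -3.141]
force: [0.7, -0.4, -0.4]
grip_width: 0.0855
finger_force: 0.0
```

move_arm(plan=[[[0,0,0.9,0,0,0,1],[0,0,0.4,0,0,0,1],[0,0,0.15,0,0,0,1],[0,0,0,0,0,0,-1],[0,0,0,0,0,0,-1],[0,0,0,0,0,0,-1],[0,0,0,0,0,0,-1],[0,0,0,0,0,0,-1],[0,0,0,0,0,0,-1],[0,0,0,0,0,0,-1]]])

```text
clock: 45.0
position: [0.4458, 0.0295, 0.037]
tool_rot: [3.141, 0.002, -3.141]
force: [-0.2, -1.4, 10.1]
grip_width: 0.0492
finger_force: 39.7
```

move_arm(plan=[[[0,0,-0.3,0,0,0,-1],[0,0,-0.9,0,0,0,-1],[0,0,-1,0,0,0,-1],[0,0,-1,0,0,0,-1],[0,0,-1,0,0,0,-1],[0,0,-1,0,0,0,-1],[0,0,-1,0,0,0,-1],[-0.4,0.5,-0.2,0,0,0,-1],[-0.5,1,0,0,0,0,-1],[0,1,0,0,0,0,-1]]])

```text
clock: 46.0
position: [0.4645, 0.0809, 0.1643]
tool_rot: [3.141, 0.001, 3.142]
force: [-0.5, 1.4, -2.2]
grip_width: 0.0493
finger_force: 41.8
```

move_arm(plan=[[[0,1,0,0,0,0,-1],[0,1,0,0,0,0,-1],[0,1,0,0,0,0,-1],[0,1,0,0,0,0,-1],[0,1,0,0,0,0,-1],[0,1,0,0,0,0,-1],[0,1,0,0,0,0,-1],[0,1,0,0,0,0,-1],[0,1,0,0,0,0,-1],[0,1,0,0,0,0,-1]]])

```text
clock: 47.0
position: [0.4628, 0.2812, 0.1637]
tool_rot: [-3.142, -0.0, -3.141]
force: [-0.2, -0.0, -2.0]
grip_width: 0.0493
finger_force: 41.8
```

move_arm(plan=[[[0,0.85,0,0,0,0,-1],[0,0,0,0,0,0,-1],[0,0,0,0,0,0,-1],[0,0,0,0,0,0,-1],[0,0,0,0,0,0,-1],[0,0,0,0,0,0,-1],[0,0,0,0,0,0,-1],[0,0,0,0,0,0,-1],[0,0,0,0,0,0,-1],[0,0,0,0,0,0,-1]]])

```text
clock: 48.0
position: [0.4631, 0.2966, 0.1641]
tool_rot: [3.142, -0.0, -3.141]
force: [0.1, 0.1, -0.9]
grip_width: 0.0491
finger_force: 41.9
```

Run:
```python
from h import *
s=grab_frame('scene');b=s['color'][110:210,270:430]
cv2.imwrite('pics/c11.png',cv2.resize(b,(640,400),interpolation=cv2.INTER_CUBIC)[...,::-1])
p=observe()['position'];print(p)
k=4
for n,P in(('pot3 rim',(p[0]-.0006,p[1],p[2]+.023)),('pot3 foot',(p[0]-.0006,p[1],p[2]-.037)),('pot2 rim',(.464,.298,.089))):
    q=proj(s,P);print(n,((q[0]-270)*k).round(1),((q[1]-110)*k).round(1))
```

```text
[0.46306712 0.2965697  0.16407651]
pot3 rim 366.2 95.8
pot3 foot 351.8 179.2
pot2 rim 345.8 230.9
```

View pics/c11.png

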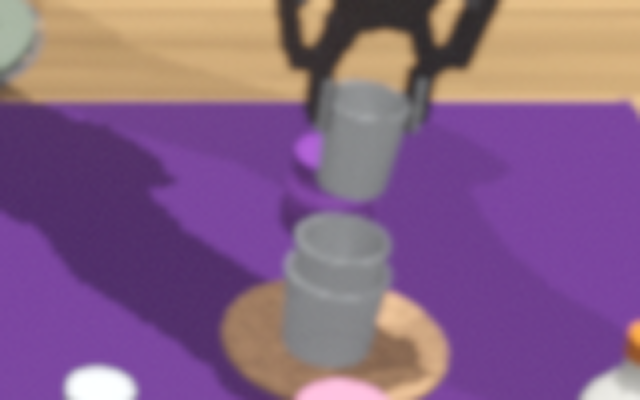

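Pot3 hangs level. The predicted and seen pixels put pot2 about 2 mm further in +x and 1 mm less in y, so I'll correct for that and lower.

move_arm(plan=[[[-0.1,-0.04,0,0,0,0,-1],[0,0,0,0,0,0,-1],[0,0,0.5,0,0,0,-1],[0,0,0.6,0,0,0,-1],[0,0,0.6,0,0,0,-1],[0,0,0.6,0,0,0,-1],[0,0,0.5,0,0,0,-1],[0,0,0.4,0,0,0,-1],[0,0,0.2,0,0,0,-1],[0,0,0,0,0,0,-1]]])

```text
clock: 49.05
position: [0.4649, 0.2956, 0.0956]
tool_rot: [-3.141, -0.0, -3.141]
force: [0.7, 0.3, -0.9]
grip_width: 0.0491
finger_force: 41.8
```

move_arm(plan=[[[0,0,0.1,0,0,0,-1],[0,0,0.07,0,0,0,-1],[0,0,0,0,0,0,-1],[0,0,0,0,0,0,-1],[0,0,0,0,0,0,-1],[0,0,0,0,0,0,-1],[0,0,0,0,0,0,-1],[0,0,0,0,0,0,-1],[0,0,0,0,0,0,-1],[0,0,0,0,0,0,-1]]])

```text
clock: 50.05
position: [0.4651, 0.2958, 0.0927]
tool_rot: [3.142, 0.0, -3.141]
force: [0.5, 0.3, -1.0]
grip_width: 0.0493
finger_force: 41.9
```

move_arm(plan=[[[0,0,0.1,0,0,0,-1],[0,0,0,0,0,0,-1],[0,0,0,0,0,0,0.3],[0,0,0,0,0,0,1],[0,0,0,0,0,0,1],[0,0,0,0,0,0,1],[0,0,-0.5,0,0,0,1],[0,0,-1,0,0,0,1],[0,0,-1,0,0,0,1],[0,0,-1,0,0,0,1]]])

```text
clock: 51.05
position: [0.4651, 0.2957, 0.1622]
tool_rot: [3.141, 0.0, -3.141]
force: [0.6, 0.3, -0.4]
grip_width: 0.0851
finger_force: 0.0
```

move_arm(plan=[[[0,-1,0,0,0,0,1],[0,-1,0,0,0,0,1],[0,-1,0,0,0,0,1],[0,-1,0,0,0,0,1],[0,-1,0,0,0,0,1],[0,-1,0,0,0,0,1],[0,-1,0,0,0,0,1],[0,-1,0,0,0,0,1],[0,-1,0,0,0,0,1],[0,-1,0,0,0,0,1]]])

```text
clock: 52.05
position: [0.4648, 0.0943, 0.1609]
tool_rot: [-3.141, -0.0, 3.142]
force: [-0.0, -0.5, 0.6]
grip_width: 0.0856
finger_force: 0.0
```

Run:
```python
from h import *
s=grab_frame('scene');b=s['color'][110:230,110:430]
cv2.imwrite('pics/c12.png',cv2.resize(b,(800,300),interpolation=cv2.INTER_CUBIC)[...,::-1])
p=observe()['position'];print(p)
q=proj(s,(.4648,.2955,.113));print('pot3 rim',(q-[270-160,110])*2.5)
q=proj(s,(.4399,-.1007,.06));print('pot5 rim',(q-[270-160,110])*2.5)
```

```text
[0.46471455 0.09106217 0.16092262]
pot3 rim [617.28808878 124.98562228]
pot5 rim [231.003854   157.23740044]
```

View pics/c12.png

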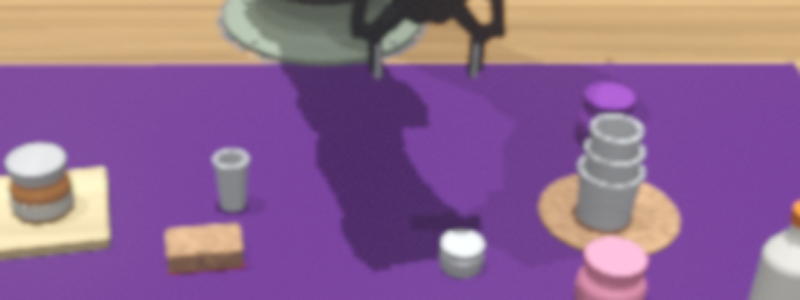

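The three pots are nested upright on the mat, with pot3's rim at crop pixel (617,129) where predicted. The jar stands on the board. Now pot5.

move_arm(plan=[[[0.6,-0.6,0,0,0,0,1],[0.6,-1,0,0,0,0,1],[0,-1,0,0,0,0,1],[0,-1,0,0,0,0,1],[0,-1,0,0,0,0,1],[0,-1,0,0,0,0,1],[0,-1,0,0,0,0,1],[0,-1,0,0,0,0,1],[0,-1,0,0,0,0,1],[0,-1,0,0,0,0,1]]])

```text
clock: 53.1
position: [0.4407, -0.0974, 0.1609]
tool_rot: [-3.142, -0.0, -3.142]
force: [1.0, -0.8, -0.0]
grip_width: 0.0856
finger_force: 0.0
```

move_arm(plan=[[[0,0,0.5,0,0,0,1],[0,0,1,0,0,0,1],[0,0,1,0,0,0,1],[0,0,1,0,0,0,1],[0,0,1,0,0,0,1],[0,0,1,0,0,0,1],[0,0,0.5,0,0,0,1],[0,0,0.2,0,0,0,1],[0,0,0,0,0,0,1],[0,0,0,0,0,0,1]]])

```text
clock: 54.1
position: [0.4415, -0.0963, 0.0373]
tool_rot: [-3.141, 0.001, -3.141]
force: [0.8, 0.5, -0.3]
grip_width: 0.0853
finger_force: 0.0
```

move_arm(plan=[[[0,0,0,0,0,0,-1],[0,0,0,0,0,0,-1],[0,0,0,0,0,0,-1],[0,0,0,0,0,0,-1],[0,0,0,0,0,0,-1],[0,0,0,0,0,0,-1],[0,0,0,0,0,0,-1],[0,0,0,0,0,0,-1],[0,0,0,0,0,0,-1],[0,0,0,0,0,0,-1]]])

```text
clock: 55.1
position: [0.4415, -0.0965, 0.037]
tool_rot: [-3.141, 0.001, -3.141]
force: [-0.7, -1.0, 7.5]
grip_width: 0.0348
finger_force: 39.0
```

move_arm(plan=[[[0,0,-0.3,0,0,0,-1],[0,0,-0.9,0,0,0,-1],[0,0,-1,0,0,0,-1],[0,0,-1,0,0,0,-1],[0,0,-1,0,0,0,-1],[0,0,-1,0,0,0,-1],[0,0,-1,0,0,0,-1],[0,0,-1,0,0,0,-1],[0,0.6,-0.2,0,0,0,-1],[0,1,0,0,0,0,-1]]])

```text
clock: 56.1
position: [0.4414, -0.0647, 0.1859]
tool_rot: [-3.141, 0.002, 3.14]
force: [0.5, -0.4, -1.0]
grip_width: 0.0345
finger_force: 39.9
```

move_arm(plan=[[[-0.6,1,0,0,0,0,-1],[-0.6,1,0,0,0,0,-1],[0,1,0,0,0,0,-1],[0,1,0,0,0,0,-1],[0,1,0,0,0,0,-1],[0,1,0,0,0,0,-1],[0,1,0,0,0,0,-1],[0,1,0,0,0,0,-1],[0,1,0,0,0,0,-1],[0,1,0,0,0,0,-1]]])

```text
clock: 57.1
position: [0.4648, 0.1365, 0.185]
tool_rot: [-3.142, -0.0, -3.141]
force: [0.8, 0.3, -0.8]
grip_width: 0.0347
finger_force: 39.9
```

move_arm(plan=[[[0,1,0,0,0,0,-1],[0,1,0,0,0,0,-1],[0,1,0,0,0,0,-1],[0,1,0,0,0,0,-1],[0,1,0,0,0,0,-1],[0,1,0,0,0,0,-1],[0,1,0,0,0,0,-1],[0,0.9,0,0,0,0,-1],[0,0,0,0,0,0,-1],[0,0,0,0,0,0,-1]]])

```text
clock: 58.1
position: [0.4649, 0.2937, 0.1847]
tool_rot: [-3.141, -0.0, -3.141]
force: [0.3, 0.1, -0.9]
grip_width: 0.0347
finger_force: 39.9
```

Run:
```python
from h import *
s=grab_frame('scene');b=s['color'][90:190,270:430]
cv2.imwrite('pics/c13.png',cv2.resize(b,(640,400),interpolation=cv2.INTER_CUBIC)[...,::-1])
p=observe()['position'];print(p)
for n,P in(('pot5 rim',(p[0]-.0015,p[1],p[2]+.023)),('pot5 foot',(p[0]-.0015,p[1],p[2]-.037)),('pot3 rim',(.4648,.2955,.113))):
    print(n,((proj(s,P)-[270,90])*4).round(1))
```

```text
[0.46506871 0.29316722 0.18471511]
pot5 rim [366.3 146.8]
pot5 foot [351.7 232. ]
pot3 rim [347.7 280. ]
```

View pics/c13.png

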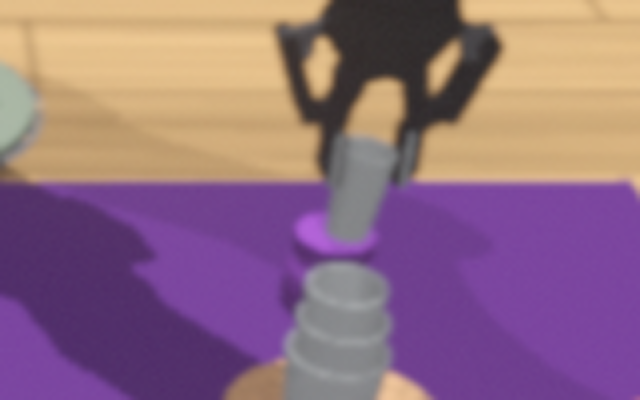

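Pot5 hangs over pot3's rim with margin: foot at about (348,237), rim at about (347,283). I'll lower and release.

move_arm(plan=[[[0,0.1,0,0,0,0,-1],[0,0,0.5,0,0,0,-1],[0,0,0.6,0,0,0,-1],[0,0,0.6,0,0,0,-1],[0,0,0.6,0,0,0,-1],[0,0,0.5,0,0,0,-1],[0,0,0.4,0,0,0,-1],[0,0,0.15,0,0,0,-1],[0,0,0,0,0,0,-1],[0,0,0,0,0,0,-1]]])

```text
clock: 59.15
position: [0.4653, 0.2959, 0.118]
tool_rot: [3.141, 0.0, -3.141]
force: [0.2, -0.6, -0.6]
grip_width: 0.0343
finger_force: 40.0
```

move_arm(plan=[[[0,0,0.1,0,0,0,-1],[0,0,0.05,0,0,0,-1],[0,0,0,0,0,0,-1],[0,0,0,0,0,0,-1],[0,0,0,0,0,0,-1],[0,0,0,0,0,0,-1],[0,0,0,0,0,0,-1],[0,0,0,0,0,0,-1],[0,0,0,0,0,0,-1],[0,0,0,0,0,0,-1]]])

```text
clock: 60.15
position: [0.4651, 0.2958, 0.1147]
tool_rot: [-3.142, -0.0, -3.141]
force: [-0.1, 0.4, -0.3]
grip_width: 0.0345
finger_force: 40.0
```

move_arm(plan=[[[0,0,0.05,0,0,0,-1],[0,0,0,0,0,0,-1],[0,0,0,0,0,0,-0.2],[0,0,0,0,0,0,0.3],[0,0,0,0,0,0,1],[0,0,0,0,0,0,1],[0,0,0,0,0,0,1],[0,0,-0.5,0,0,0,1],[0,0,-1,0,0,0,1],[0,0,-1,0,0,0,1]]])

```text
clock: 61.15
position: [0.465, 0.2957, 0.1648]
tool_rot: [-3.141, -0.0, -3.141]
force: [0.8, 0.5, 0.0]
grip_width: 0.0855
finger_force: 0.0
```

move_arm(plan=[[[0,0,-1,0,0,0,1],[0,0,-1,0,0,0,1],[0,-1,-0.5,0,0,0,1],[0,-1,0,0,0,0,1],[0,-1,0,0,0,0,1],[0,-1,0,0,0,0,1],[0,-1,0,0,0,0,1],[0,-1,0,0,0,0,1],[0,-1,0,0,0,0,1],[0,-1,0,0,0,0,1]]])

```text
clock: 62.15
position: [0.4649, 0.1343, 0.2141]
tool_rot: [3.142, 0.0, -3.142]
force: [0.0, -0.2, 0.9]
grip_width: 0.0854
finger_force: 0.0
```

move_arm(plan=[[[0,-1,0,0,0,0,1],[0,-1,0,0,0,0,1],[0,-1,0,0,0,0,1],[0,-1,0,0,0,0,1],[0,-1,0,0,0,0,1],[0,-1,0,0,0,0,1],[0,-1,0,0,0,0,1],[0,0,0,0,0,0,1],[0,0,0,0,0,0,1],[0,0,0,0,0,0,1]]])

```text
clock: 63.15
position: [0.4651, -0.0037, 0.2139]
tool_rot: [3.141, 0.0, -3.141]
force: [0.5, 1.3, 0.0]
grip_width: 0.0856
finger_force: 0.0
```

Run:
```python
from h import *
t=grab_frame('top');s=grab_frame('scene')
a=t['color'][150:300,100:430];b=s['color'][120:270,80:410]
cv2.imwrite('pics/c14.png',np.vstack([cv2.resize(x,(660,300),interpolation=cv2.INTER_CUBIC) for x in(a,b)])[...,::-1])
```

```text
(no output)
```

View pics/c14.png

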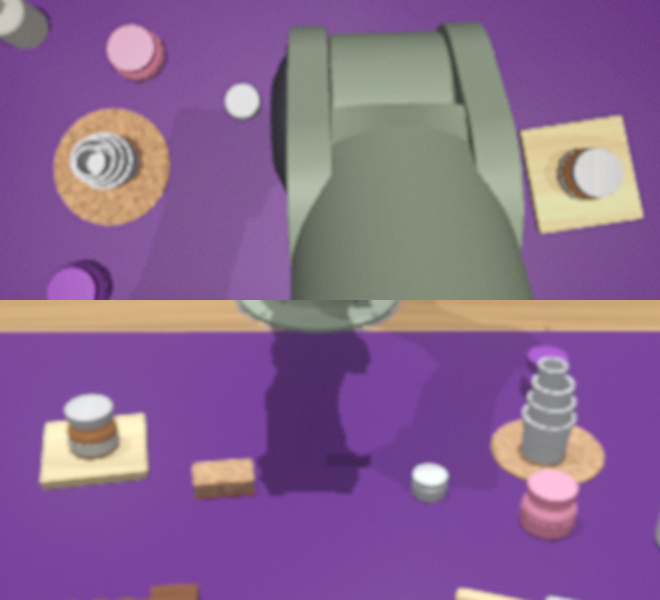

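The four pots are nested upright at the mat's middle, at top-view crop pixel (103,160). The jar is upright at the board's middle, and the bystanders visible in the views haven't moved. The arm is clear and still.

```bash
python3 -c "from workcell import job_done; print(job_done())"
```

```text
the job is handed in; nothing more can be done
None
```

The job is handed in: the jar stands upright near the middle of the board, and all four pots on the bench (pot1, pot2, pot3, pot5; there was no pot4) are nested upright near the middle of the cork mat, at about 63 s of the 210 s limit; no verdict came back.

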